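# Finished dice cup from the cam vise to the drying peg

### The job

The turned wooden dice cup in the small green cam vise is finished: swing the vise's red-knobbed lever towards you as far as it goes to open the jaw, lift the cup out, turn it upside down and slip it over the empty peg of the drying rack, whose rod is a little loose and leans. Lower it gently until the inside of its bottom rests on the peg's white plug, without letting it drop, and only then let go. Leave the cup that is already drying on the other peg and the tape dispenser where they are.

Things in the scene. Friction and masses are not known exactly. Their poses are not given: they have to be found in the camera images.
- cup_mid (a point): Centre (half-way along its axis) of the light wooden dice cup in the vise: round, 95 mm long, 60 mm outside, bore 50 mm and 87 mm deep, bottom 8 mm thick, about 160 g. Its z axis runs along the cup from the closed bottom (at -47.5 mm) to the mouth (+47.5 mm). At the start it lies sloping: the mouth points to the robot and 20 degrees down, the closed bottom away and up; centre 68 mm over the table.
- cup: The same cup; origin at the centre of the underside of its closed bottom. The vise jaws cover only the 37 mm next to its mouth, on both sides; the V bed under it is 55 mm wide and 62 mm long; a steel stop stands at its rim. The bottom half stands free, with nothing beside, behind or above it. The lip of the moving jaw reaches over the cup, so it cannot come out while clamped.
- vise_lever (a joint): Angle of the vise's cam lever about its upright pivot, rad: 0 = clamped (start), 1.5 = fully open (end stop). It turns anticlockwise seen from above, the knob swinging towards the robot, and stays where it is left; it takes about 3 N at the knob. The cam draws the moving jaw back by 10 mm a radian: 15 mm when open, which takes the lip 5 mm clear of the cup's side.
- lever_knob (a point): Middle of the red knob on the lever's end: an upright round grip, 20 mm in diameter, 42 mm tall (61 to 103 mm above the table), this point 82 mm above the table, 72 mm from the pivot axis. It can be pinched from above and slips round in the fingers as the lever swings. The flat lever bar lies below it, 50 to 57 mm above the table.
- lever_pivot (a point): Point on the lever's upright pivot axis at the knob's height (fixed).
- vise: The green vise, fixed to the table. Origin on the table under the cup's centre; x axis: the way, seen from above, that the cup's closed bottom points (roughly away from the robot); y axis: level, square to the cup, from the fixed jaw to the moving aluminium jaw and the lever. Base plate 100 x 156 mm, 14 mm high; the jaws' tops are up to 96 mm above the table.
- peg_foot (a point): Where the rod of the EMPTY peg enters the rack board (on its top, 24 mm above the table), z up. The peg: a 12 mm steel rod with a white plug at its end, 47 mm in diameter, 28 mm long, edges bevelled 2.5 mm, its flat top 102 mm from this point. With the cup seated, bottom resting on the plug, the cup's centre is 62 mm above this point and its rim 15 mm above the board.
- peg: The same empty peg, origin at its foot. Its rod is loose in the board and leans any way, at first up to 4.5 degrees, so that the plug's top is up to 8 mm off to the side of the foot. The lean is not reported: look, or feel with the cup's rim. The peg stays as it leans under 1 N sideways at the plug, gives way over 2 N, and stops at 4 to 5.5 degrees. A seated cup may lean with it.
- rack: Drying rack: plywood board 90 x 220 mm, top 24 mm above the table, fixed; origin on the table under its middle, y along its length. Two pegs, at y = +60 and -60 mm; either may be the empty one.
- cup_dry_mid (a point): Centre of the other, equal dice cup, which already hangs upside down over the other peg (its top 134 mm above the table). Leave it there.
- tape: Dark grey tape dispenser standing loose near the front edge, 52 x 177 x 98 mm, origin at the middle of its underside. Leave it there.

How it is judged:
On the way, in this order (a step that is already met when the one before it is completed fails the run):
1. the lever is swung fully open while the cup still lies in the vise (value of joint vise_lever above 1.35 rad and distance of cup_mid from where it was at the start of the episode below 0.02 m), for 0.1 s.
2. the cup is lifted out of the vise and held upside down (angle between cup_mid's own z axis and vertical above 2.8 rad and horizontal distance between cup_mid and vise above 0.08 m and z of cup_mid in the frame of peg_foot above 0.08 m), for 0.1 s.
3. the cup is down on the empty peg's plug, still held by the gripper (z of cup_mid in the frame of peg_foot between 0.058 and 0.067 m and horizontal distance between cup_mid and peg_foot below 0.013 m and angle between cup_mid's own z axis and vertical above 2.9 rad and contact force between the fingers and cup above 0.5 N), for 0.1 s.
At the end, for the whole second after the job is handed in: The cup hangs upside down over the peg that was empty, its bottom resting on the plug: its centre 58 to 67 mm above the peg's foot and within 13 mm of it sideways, within 10 degrees of upright, at rest and released; the other cup has moved less than 10 mm, the tape dispenser less than 30 mm (z of cup_mid in the frame of peg_foot between 0.058 and 0.067 m and horizontal distance between cup_mid and peg_foot below 0.013 m and angle between cup_mid's own z axis and vertical above 2.97 rad and linear speed of cup below 0.02 m/s and distance of cup_dry_mid from where it was at the start of the episode below 0.01 m and distance of tape from where it was at the start of the episode below 0.03 m); the robot touches nothing.
It fails at once if the cup already drying is knocked (moved more than 15 mm) (distance of cup_dry_mid from where it was at the start of the episode above 0.015 m).
It fails at once if the cup is pressed on the peg with more than 60 N (contact force between cup and peg above 60 N).
It also fails if it takes over 56 s, if anything falls off the work surface, if the arm or the gripper's body presses on something with over 40 N, if the wrist force passes 120 N, or if a joint passes its speed limit or range.

### The arm

A 7-joint arm with a two-finger parallel gripper is mounted at the origin on a cart in front of the work surface, level with it; the furniture and walls round the work are solid. World frame = base frame: x ahead of the robot, y to its left, z up, the work surface at z = 0. Lengths are in m, angles in rad, forces in N, time in s.
With the tool pointing down it reaches from about 0.4 to 0.875 m from the base axis. Payload 6.5 kg.
Tool frame: the origin (TCP) lies midway between the tips of the shut fingers; the grasp point (between the pads) lies 19 mm behind it; z points along the fingers, y is the line along which they close (so a half turn about z gives the same grasp; the last joint's range is limited). The gripper opens to 88 mm and grips with 3 to 60 N. Pads are 18 mm wide; open, the fingers measure 123 mm over their backs; the gripper's body (75 mm by 187 mm) begins 45 mm behind the grasp point.
Start: joints at [-1.373, 0.536, -0.004, 1.538, 0.003, 1.067, -0.071], TCP at [0.169, 0.628, 0.239] pointing down, gripper open.
Joint ranges: [-2.7, 2.7], [-0.37, 2.16], [-1.27, 1.26], [0.24, 2.4], [-1.31, 4.45], [0.19, 1.91], [-2.76, 2.76]. Speed limits (rad/s): [2.39, 2.39, 3.14, 3.14, 3.14, 3.14, 3.14].

### API

Orientations are given as a unit quaternion [w, x, y, z].
In Python, from cell import * gives the robot as it stands.
- The arm moves only by the shell command python3 -m handwheel 'ROWS' [OPENING]. ROWS is JSON, a list of rows, each an object with "translation": the shift along the tool's x, y, z each as a share of 50 cm, from -1 to 1, a list of three; "twist": the turn, a rotation vector about the tool's x, y, z each as a share of pi/2 rad, from -1 to 1, a list of three. In form: [{"translation": [tx, ty, tz], "twist": [rx, ry, rz]}, ...]. A call has exactly 10 rows; each row is the pose to reach, as a shift and turn from the pose commanded when the call began, along the tool's axes at that moment; what a row does not reach only later rows make up. A row lasts 1/10 s, in which the tool goes at most 50 mm and 8.59 degrees, less where a joint would pass 70% of its speed; a pose out of reach is approached as far as the arm can. A call with a number of a shift or a turn outside -1 to 1 is refused whole. A call with a gripper value outside its range is refused whole. OPENING is the opening, from -1 (shut) to 1 (fully open), so that 0 is half open, set as the call begins (- or left out, the last holds). The fingers move at their own pace and stop on an object; the grip force is fixed at half the most. Time passes only in rows, so rows that repeat a pose let the fingers close, or fill a call up. It gives the time, the measured TCP pose, the force, the opening and the grip force at its end, in the units of the state.
- get_obs(): the state, without advancing time (a new reading comes with each control period).
- camera(name): name is "side" or "top" or "wrist"; returns a dict with "image" (420x560x3 uint8, red, green, blue), "intrinsics" (3x3 intrinsics, pixels), "distortion" ([k1, k2, p1, p2, k3] as OpenCV has them; the pictures are not rectified), "R" (3x3) and "t" (3): a world point X has camera coordinates R X + t. Camera axes: x right, y down, z forward; pixel columns grow to the right and rows downward; lengths in m; the calibration is good to about 2 mm. A picture is of the moment at which its call begins. There is no depth.
- sign_off(): hands the job in; it is judged then, once.
The state is a dict: "clock": time; "joints": joint angles; "qd": joint speeds; "effort": joint torques, N m; "ee_pos": TCP position; "ee_rot": TCP orientation; "contact_force": force on the tool from outside, world axes, zero at the start; "wrist_torque": the same for the moment, N m; "width": finger opening in m; "grip_force": force on a finger pad.
Only numpy, scipy, OpenCV 4.12 (cv2) and the standard library are available. Lean on these libraries where they do the work, as an engineer would, in place of code of your own. Each camera call takes 0.05 s, during which the arm holds its last target. There are 200 camera calls.

## Working session

There is one attempt and no reset: what is moved stays moved. The work goes in short steps, Python scripts to look and compute and a shell command to move; the robot and the scene stay as the last step left them, time stands still between calls to the robot, and variables do not carry over. Pictures are saved under pics/ and viewed, at most 10 in all, crops included, and the job is handed in when it is done.

```bash
mkdir -p pics; ls; python3 - <<'E'
from cell import *
import cv2,pickle
o=get_obs();print(o)
for n in ("top","side"):
    c=camera(n);pickle.dump(c,open(f"pics/{n}0.pkl","wb"))
    cv2.imwrite(f"pics/{n}0.png",c["image"][:,:,::-1])
    print(n,c["intrinsics"].round(1).tolist(),c["distortion"],(-c["R"].T@c["t"]).round(3),c["R"].round(2).tolist())
E
```

```text
pics
{'clock': 0.0, 'joints': array([-1.3731693 ,  0.53717251, -0.00443667,  1.53883102,  0.00259692,
        1.06730395, -0.07118688]), 'qd': array([-1.03155015e-04,  7.24845212e-05, -2.24293709e-04, -1.15437522e-04,
       -1.66933226e-03, -2.21592025e-03, -5.30516739e-04]), 'effort': array([-5.39900757e-04, -5.70978463e+01,  9.90612656e-01, -2.51598322e+01,
       -5.62496739e-02,  1.80091703e-02,  1.55109328e-04]), 'ee_pos': array([0.16936461, 0.62692609, 0.2378514 ]), 'ee_rot': array([-5.07142194e-05,  1.31490678e-01,  9.91317039e-01, -8.53037698e-04]), 'contact_force': array([ 0.00221569, -0.49033785,  0.19867425]), 'wrist_torque': array([-0.08041868, -0.0029937 ,  0.00790235]), 'grip_force': 0.0, 'width': 0.08800175050987823}
top [[500.9, 0.0, 281.7], [0.0, 500.9, 212.5], [0.0, 0.0, 1.0]] [-0.03425833  0.          0.          0.          0.        ] [0.376 0.116 1.045] [[-0.02, -1.0, 0.03], [-0.99, 0.02, -0.11], [0.11, -0.03, -0.99]]
side [[457.5, 0.0, 278.2], [0.0, 457.5, 208.1], [0.0, 0.0, 1.0]] [-0.14239094  0.          0.          0.          0.        ] [0.504 1.066 0.451] [[-1.0, 0.02, -0.02], [0.03, 0.37, -0.93], [-0.01, -0.93, -0.37]]
```

View pics/top0.png

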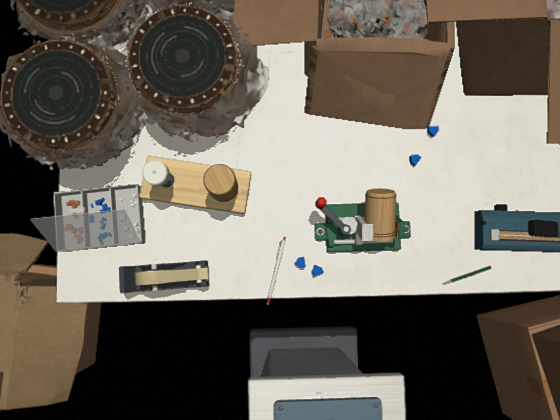

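View pics/side0.png

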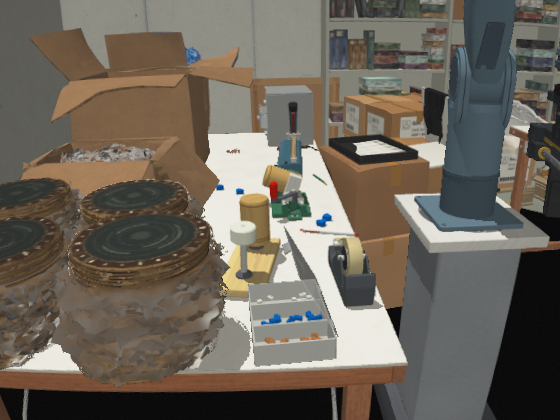

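```bash
cat > h.py <<'E'
import numpy as np,cv2,pickle
from scipy.spatial.transform import Rotation as Rn
def load(n): return pickle.load(open(f"pics/{n}.pkl","rb"))
def at(c,uv,z):
    p=cv2.undistortPoints(np.array([[uv]],float),c["intrinsics"],c["distortion"])[0,0]
    d=c["R"].T@np.r_[p,1]; o=-c["R"].T@c["t"]; return o+d*(z-o[2])/d[2]
def px(c,X):
    return cv2.projectPoints(np.atleast_2d(np.array(X,float)),cv2.Rodrigues(c["R"])[0],c["t"],c["intrinsics"],c["distortion"])[0][:,0]
def crop(c,u,v,w,h,s):
    im=cv2.resize(c["image"][v:v+h,u:u+w,::-1],None,fx=s,fy=s,interpolation=cv2.INTER_CUBIC)
    for k in range(0,w,10):
        L=(u+k)%50==0; cv2.line(im,(k*s,0),(k*s,12 if L else 5),(0,0,255),1)
        if (u+k)%20==0: cv2.putText(im,str(u+k),(k*s,22),0,.4,(0,0,255),1)
    for k in range(0,h,10):
        cv2.line(im,(0,k*s),(5,k*s),(0,0,255),1)
        if (v+k)%20==0: cv2.putText(im,str(v+k),(7,k*s+4),0,.4,(0,0,255),1)
    return im
def solve(goal_p,goal_R,o):
    "row entry from current pose o to goal"
    q=o["ee_rot"];R0=Rn.from_quat([q[1],q[2],q[3],q[0]])
    return (R0.inv().apply(goal_p-o["ee_pos"])/.5).round(3).tolist(),((R0.inv()*goal_R).as_rotvec()/(np.pi/2)).round(3).tolist()
E
python3 - <<'E'
from h import *
t=load("top0");s=load("side0")
a=np.hstack([crop(t,310,170,100,90,4),crop(t,130,140,100,90,4)][:2])
b=np.hstack([crop(s,220,150,100,60,4),crop(s,220,190,100,60,4)])
cv2.imwrite("pics/c1.png",np.vstack([a,b])); print(np.vstack([a,b]).shape)
E
```

```text
(600, 800, 3)
```

View pics/c1.png

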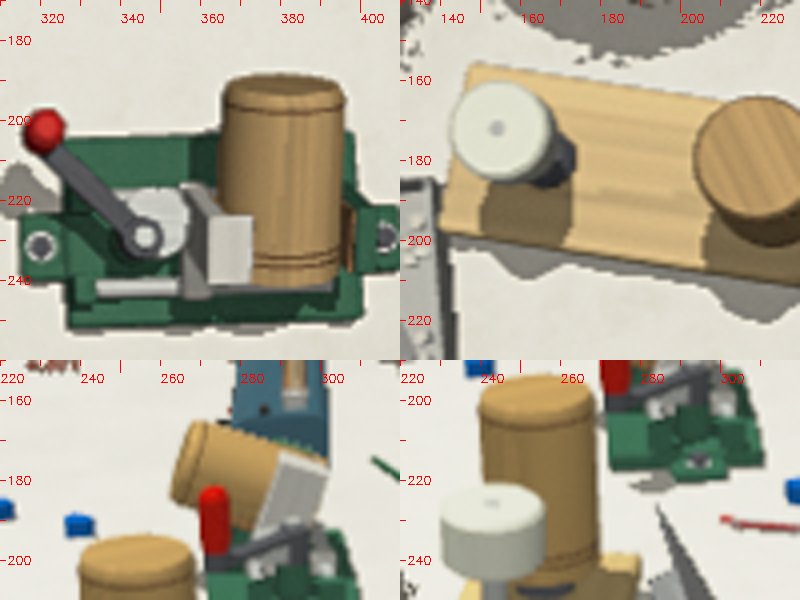

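```bash
python3 - <<'E'
from h import *
np.set_printoptions(precision=4,suppress=True)
t=load("top0");s=load("side0")
k=at(t,(321,202.7),.1);p=at(t,(346.3,229),.065)
print("knob",k,"pivot",p,np.linalg.norm((k-p)[:2]), "px side of knob mid",px(s,[k[0],k[1],.082]))
A=[at(t,q,.024) for q in [(147.5,155.5),(140.5,198),(246,214),(251,170)]]
A=np.array(A);print(A,[np.linalg.norm(A[i]-A[i-1]) for i in range(4)])
m=A.mean(0);y=(A[0]+A[1]-A[2]-A[3]);y/=np.linalg.norm(y);f=m+.06*y;g=m-.06*y
print("mid",m,"y",y,"foot",f,"dry",g,"px dry top",px(t,[g[0],g[1],.134]))
print("plug top (top cam)",at(t,(154.5,172),.126),"(side)",at(s,(243.2,227.6),.126),"side foot px",px(s,f),"dry top side",px(s,[g[0],g[1],.134]))
# cup: closed-bottom edge corners and rim, silhouettes
for q in [(365.5,195),(396,194),(366,236),(394.5,236)]: print(q,at(t,q,.068))
E
```

```text
knob [0.4973 0.0116 0.1   ] pivot [ 0.4488 -0.0407  0.065 ] 0.07138222291426942 px side of knob mid [[274.3094 189.052 ]]
[[0.6117 0.3597 0.024 ]
 [0.5233 0.3731 0.024 ]
 [0.4865 0.1578 0.024 ]
 [0.5778 0.1463 0.024 ]] [np.float64(0.21605297189977796), np.float64(0.08948434694182389), np.float64(0.21841498782995786), np.float64(0.09203182069868777)]
mid [0.5498 0.2592 0.024 ] y [0.1629 0.9867 0.    ] foot [0.5596 0.3184 0.024 ] dry [0.54  0.2   0.024] px dry top [[220.0982 179.0217]]
plug top (top cam) [0.5567 0.3221 0.126 ] (side) [0.5556 0.3357 0.126 ] side foot px [[244.4378 273.6914]] dry top side [[253.8871 196.223 ]]
(365.5, 195) [ 0.5153 -0.0808  0.068 ]
(396, 194) [ 0.5163 -0.142   0.068 ]
(366, 236) [ 0.434  -0.0786  0.068 ]
(394.5, 236) [ 0.4329 -0.1351  0.068 ]
```

The top view shows the knob at (321,203), pivot nut at (346,229), cup centred around (381,215), rack board with corners (147.5,155.5)…(246,214), and the empty peg's plug at (154.5,172). The drying cup projects where it should and the lever length comes out at 71 mm. I'll move over the rack and look from there.

```bash
python3 -m handwheel '[{"translation":[-0.727,-0.543,-0.12],"twist":[0,0,-0.168]},{"translation":[-0.727,-0.543,-0.12],"twist":[0,0,-0.168]},{"translation":[-0.727,-0.543,-0.12],"twist":[0,0,-0.168]},{"translation":[-0.727,-0.543,-0.12],"twist":[0,0,-0.168]},{"translation":[-0.727,-0.543,-0.12],"twist":[0,0,-0.168]},{"translation":[-0.727,-0.543,-0.12],"twist":[0,0,-0.168]},{"translation":[-0.727,-0.543,-0.12],"twist":[0,0,-0.168]},{"translation":[-0.727,-0.543,-0.12],"twist":[0,0,-0.168]},{"translation":[-0.727,-0.543,-0.12],"twist":[0,0,-0.168]},{"translation":[-0.727,-0.543,-0.12],"twist":[0,0,-0.168]}]' 0.2
python3 - <<'E'
from cell import *
from h import *
c=camera("wrist");pickle.dump(c,open("pics/w1.pkl","wb"));o=get_obs()
print(o["joints"].round(3),o["ee_pos"],o["ee_rot"],-c["R"].T@c["t"],c["R"].round(2))
f=np.array([.5596,.3184,.024])
print("foot px",px(c,f),"vise",px(c,[.475,-.108,.068]))
cv2.imwrite("pics/w1.png",c["image"][:,:,::-1])
E
```

```text
clock: 1.1
ee_pos: [0.4537, 0.2645, 0.2994]
ee_rot: [0.001, 0.005, 1.0, -0.001]
contact_force: [0.2, -1.0, 0.4]
width: 0.053
grip_force: 0.0
[-0.706  0.257  0.104  1.805 -0.028  1.081  0.972] [0.45248202 0.26630596 0.29910691] [ 7.62448766e-04  3.75764148e-03  9.99992469e-01 -6.00444288e-04] [0.36998096 0.26575358 0.44478932] [[ 0.01  1.   -0.  ]
 [ 0.95 -0.01  0.32]
 [ 0.32 -0.   -0.95]]
foot px [[323.12899958 238.10296726]] vise [[-25.22741083 189.55272129]]
```

View pics/w1.png

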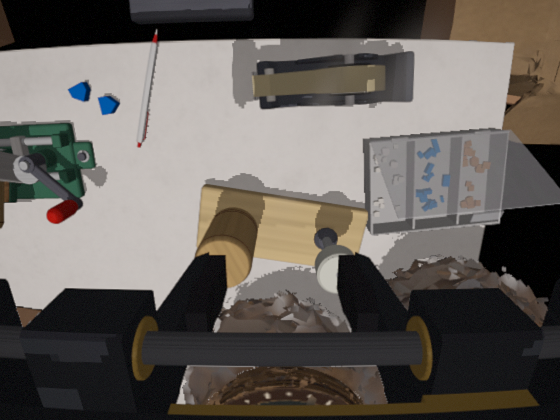

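The wrist view shows the rod's foot grommet at (326,238), where the prediction was (323,238). The plug is partly hidden by a finger, and the knob top is at about (56,213).

```bash
python3 - <<'E'
from cell import *
from h import *
c=load("w1");o=get_obs()
print("knob top centre px pred",px(c,[.4973,.0116,.103]),px(c,[.4973,.0116,.061]),"pivot",px(c,[.4488,-.0407,.065]))
print("foot",at(c,(326,238),.024), "knob", at(c,(54,214),.103),"pivot",at(c,(27,167),.065))
print(solve(np.array([.497,.012,.15]),Rn.from_quat([0,1,0,0]),o))
E
```

```text
knob top centre px pred [[ 50.79807417 216.61969938]] [[ 72.05342595 204.3454643 ]] pivot [[ 20.845284   166.51407235]]
foot [0.55948939 0.3222111  0.024     ] knob [0.49427132 0.01608351 0.103     ] pivot [ 0.44955772 -0.03290932  0.065     ]
([-0.092, -0.508, 0.299], [-0.001, 0.001, -0.005])
```

```bash
python3 -m handwheel '[{"translation":[-0.088,-0.505,0.26],"twist":[0,0,0]},{"translation":[-0.088,-0.505,0.26],"twist":[0,0,0]},{"translation":[-0.088,-0.505,0.26],"twist":[0,0,0]},{"translation":[-0.088,-0.505,0.26],"twist":[0,0,0]},{"translation":[-0.088,-0.505,0.26],"twist":[0,0,0]},{"translation":[-0.088,-0.505,0.26],"twist":[0,0,0]},{"translation":[-0.088,-0.505,0.26],"twist":[0,0,0]},{"translation":[-0.088,-0.505,0.26],"twist":[0,0,0]},{"translation":[-0.088,-0.505,0.26],"twist":[0,0,0]},{"translation":[-0.088,-0.505,0.26],"twist":[0,0,0]}]' 0.2
python3 - <<'E'
from cell import *
from h import *
c=camera("wrist");pickle.dump(c,open("pics/w2.pkl","wb"));o=get_obs()
print(o["ee_pos"])
print("pred knob top, bottom, tcp@.103, foot, pivot",px(c,[[.4973,.0116,.103],[.497,.0116,.061],[o["ee_pos"][0],o["ee_pos"][1],.103],[.4488,-.0407,.065],[.475,-.109,.068],[.5596,.3184,.024]]))
cv2.imwrite("pics/w2.png",c["image"][:,:,::-1])
E
```

```text
clock: 2.15
ee_pos: [0.4939, 0.0203, 0.1692]
ee_rot: [0.0, -0.002, 1.0, 0.001]
contact_force: [0.4, 0.0, -0.0]
width: 0.0526
grip_force: 0.0
[0.49391513 0.01994394 0.16922175]
pred knob top, bottom, tcp@.103, foot, pivot [[267.82011314 227.12273927]
 [269.79630459 206.11130743]
 [280.50035423 222.38019518]
 [196.83257594 144.50256782]
 [108.21791342 180.72804137]
 [579.50611488 254.38569474]]
```

View pics/w2.png

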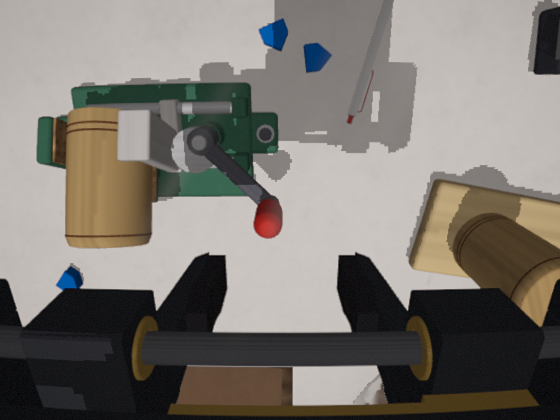

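The wrist view shows the knob top at about (268,225) and the cup axis at u≈109, both matching my estimates. Descending onto the knob.

```bash
python3 -m handwheel '[{"translation":[-0.004,-0.012,0.05],"twist":[0,0,0]},{"translation":[-0.004,-0.012,0.1],"twist":[0,0,0]},{"translation":[-0.004,-0.012,0.15],"twist":[0,0,0]},{"translation":[-0.004,-0.012,0.2],"twist":[0,0,0]},{"translation":[-0.004,-0.012,0.204],"twist":[0,0,0]},{"translation":[-0.004,-0.012,0.204],"twist":[0,0,0]},{"translation":[-0.004,-0.012,0.204],"twist":[0,0,0]},{"translation":[-0.004,-0.012,0.204],"twist":[0,0,0]},{"translation":[-0.004,-0.012,0.204],"twist":[0,0,0]},{"translation":[-0.004,-0.012,0.204],"twist":[0,0,0]}]' 0.2
python3 -m handwheel '[{"translation":[0,0,0],"twist":[0,0,0]},{"translation":[0,0,0],"twist":[0,0,0]},{"translation":[0,0,0],"twist":[0,0,0]},{"translation":[0,0,0],"twist":[0,0,0]},{"translation":[0,0,0],"twist":[0,0,0]},{"translation":[0,0,0],"twist":[0,0,0]},{"translation":[0,0,0],"twist":[0,0,0]},{"translation":[0.01,0.007,0],"twist":[0,0,0]},{"translation":[0.02,0.014,0],"twist":[0,0,0]},{"translation":[0.029,0.021,0],"twist":[0,0,0]}]' -1
```

```text
clock: 3.2
ee_pos: [0.496, 0.0122, 0.0673]
ee_rot: [0.001, -0.0, 1.0, 0.0]
contact_force: [0.1, -1.0, 0.0]
width: 0.0531
grip_force: 0.0
clock: 4.2
ee_pos: [0.4833, 0.021, 0.0669]
ee_rot: [0.003, 0.0, 1.0, -0.001]
contact_force: [5.2, -7.6, -6.7]
width: 0.0189
grip_force: 30.0
```

```bash
python3 -m handwheel '[{"translation":[0.017,0.007,0],"twist":[0,0,0]},{"translation":[0.034,0.013,0],"twist":[0,0,0]},{"translation":[0.051,0.016,0],"twist":[0,0,0]},{"translation":[0.069,0.017,0],"twist":[0,0,0]},{"translation":[0.105,0.012,0],"twist":[0,0,0]},{"translation":[0.138,-0.001,0],"twist":[0,0,0]},{"translation":[0.153,-0.011,0],"twist":[0,0,0]},{"translation":[0.167,-0.023,0],"twist":[0,0,0]},{"translation":[0.172,-0.028,0],"twist":[0,0,0]},{"translation":[0.172,-0.028,0],"twist":[0,0,0]}]' -1
```

```text
clock: 5.2
ee_pos: [0.3899, 0.0147, 0.0666]
ee_rot: [-0.005, -0.004, 1.0, 0.003]
contact_force: [-14.1, 20.6, 18.4]
width: 0.0147
grip_force: 29.6
```

```bash
python3 - <<'E'
from cell import *
from h import *
c=camera("wrist");pickle.dump(c,open("pics/w3.pkl","wb"));o=get_obs()
print(o["ee_pos"],o["contact_force"],o["width"])
t=camera("top");pickle.dump(t,open("pics/t3.pkl","wb"))
a=cv2.resize(c["image"][:,:,::-1],(533,400))
cv2.imwrite("pics/w3.png",np.hstack([a,crop(t,310,170,65,100,4)]))
E
```

```text
[0.38986782 0.01465965 0.06655329] [-14.8149339   21.04556989  19.6738894 ] 0.015282622536881271
```

View pics/w3.png

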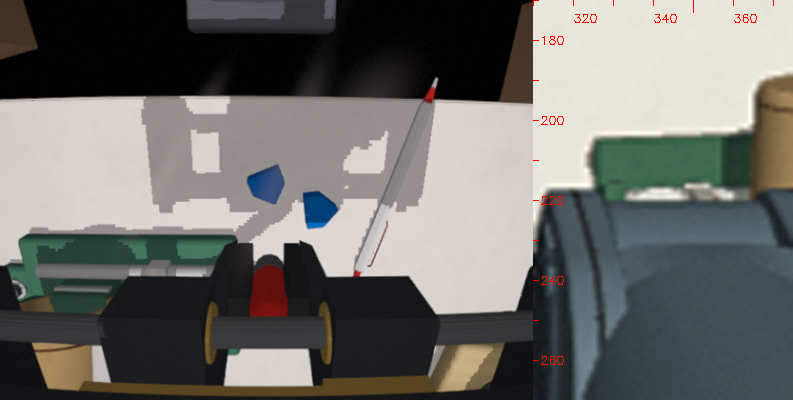

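The knob is still between the fingers and the tool is loaded radially, so my pivot was a few mm off. I'll let go, back up and look at the lever.

```bash
python3 -m handwheel '[{"translation":[0,0,0],"twist":[0,0,0]},{"translation":[0,0,0],"twist":[0,0,0]},{"translation":[0,0,0],"twist":[0,0,0]},{"translation":[0,0,0],"twist":[0,0,0]},{"translation":[0,0,-0.08],"twist":[0,0,0]},{"translation":[0,0,-0.16],"twist":[0,0,0]},{"translation":[0,0,-0.25],"twist":[0,0,0]},{"translation":[-0.1,0,-0.3],"twist":[0,0,0]},{"translation":[-0.2,0,-0.3],"twist":[0,0,0]},{"translation":[-0.2,0,-0.3],"twist":[0,0,0]}]' 0.2
python3 - <<'E'
from cell import *
from h import *
c=camera("wrist");pickle.dump(c,open("pics/w4.pkl","wb"));o=get_obs()
print(o["ee_pos"],o["ee_rot"])
cv2.imwrite("pics/w4.png",c["image"][:,:,::-1])
E
```

```text
clock: 6.3
ee_pos: [0.5016, 0.009, 0.2186]
ee_rot: [0.004, -0.0, 1.0, 0.0]
contact_force: [-0.6, 0.1, 0.2]
width: 0.0527
grip_force: 0.0
[0.4990332  0.00866897 0.21749478] [ 2.15458103e-03  1.15861075e-04  9.99997666e-01 -1.09791090e-04]
```

View pics/w4.png

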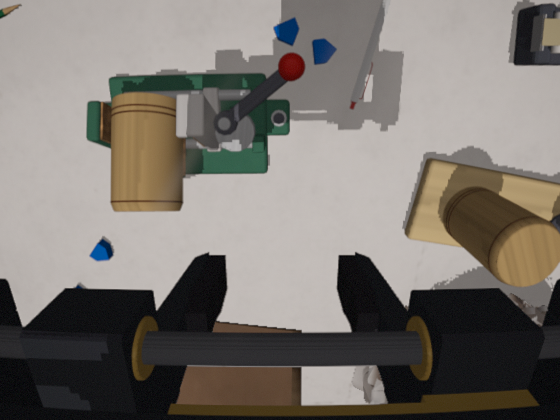

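```bash
cat > e.py <<'E'
E
python3 - <<'E'
from cell import *
from h import *
np.set_printoptions(precision=4,suppress=True)
from scipy.optimize import least_squares
c2=load("w2");c4=load("w4");t=load("top0")
def ang(c,k,p):
    K=at(c,k,.1);P=at(c,p,.062);d=(K-P)[:2];print(K,P,np.linalg.norm(d));return np.arctan2(d[1],d[0])
a0=ang(c2,(268,224),(201,142));a1=ang(c4,(291.5,66),(228,123));print("lever",a1-a0)
# cup axis fit: project cylinder, compare silhouette lines
def cyl(p):
    x,y,yaw=p; b=np.array([np.cos(yaw)*np.cos(.349),np.sin(yaw)*np.cos(.349),np.sin(.349)])
    s=np.array([-np.sin(yaw),np.cos(yaw),0]);n=np.cross(b,s)
    th=np.linspace(0,2*np.pi,180)
    ring=.03*(np.cos(th)[:,None]*s+np.sin(th)[:,None]*n)
    return np.array([x,y,.068]),b,ring
def ext(c,p,v0):
    m,b,r=cyl(p)
    P=np.vstack([m+k*b+r for k in np.linspace(-.0475,.0475,60)])
    q=px(c,P)
    return [*[f(q[abs(q[:,1]-v)<1.5][:,0]) for v in v0 for f in (np.min,np.max)]],q[:,1]
def res(p):
    e4,v4=ext(c4,p,[120,190]);
    return np.r_[np.array(e4)-[111,184,111.5,182],(v4.max()-211.5)]
r=least_squares(res,[.475,-.109,0],diff_step=2e-3,x_scale=[.01,.01,.1]);print(r.x,r.fun)
def res2(p):
    e,v=ext(t,p,[200,215]); return np.r_[np.array(e)-[365.5,396,365,396.2],v.min()-188.3]
r=least_squares(res2,[.475,-.109,0],diff_step=2e-3,x_scale=[.01,.01,.1]);print(r.x,r.fun)
E
```

```text
[0.4963 0.0116 0.1   ] [ 0.4474 -0.0382  0.062 ] 0.06980024927194255
[0.4031 0.0163 0.1   ] [ 0.4471 -0.0366  0.062 ] 0.06878456705807354
lever 1.4689973176245656
[ 0.4749 -0.1071  0.0057] [ 0.4284 -0.4105 -1.1334  1.1391  0.0542]
[ 0.4752 -0.1091  0.0308] [-0.3325  0.3058  0.1579 -0.1329 -0.0066]
```

The lever reads about 1.47 rad and the jaw has drawn back. The cup fits at (0.475, -0.108) with almost no yaw, so I'll go straight in with a 12° tilt and grasp it near its closed bottom.

```bash
python3 -m handwheel '[{"translation":[0.003,-0.1,0.05],"twist":[0,0.07,0]},{"translation":[0.003,-0.2,0.08],"twist":[0,0.133,0]},{"translation":[0.003,-0.232,0.1],"twist":[0,0.133,0]},{"translation":[0.003,-0.232,0.12],"twist":[0,0.133,0]},{"translation":[0.003,-0.232,0.16],"twist":[0,0.133,0]},{"translation":[0.003,-0.232,0.21],"twist":[0,0.133,0]},{"translation":[0.003,-0.232,0.26],"twist":[0,0.133,0]},{"translation":[0.003,-0.232,0.31],"twist":[0,0.133,0]},{"translation":[0.003,-0.232,0.31],"twist":[0,0.133,0]},{"translation":[0.003,-0.232,0.31],"twist":[0,0.133,0]}]' 1
python3 - <<'E'
from cell import *
from h import *
c=camera("wrist");pickle.dump(c,open("pics/w5.pkl","wb"))
cv2.imwrite("pics/w5.png",c["image"][:,:,::-1])
E
```

```text
clock: 7.35
ee_pos: [0.4931, -0.1066, 0.0621]
ee_rot: [-0.105, -0.0, 0.995, 0.0]
contact_force: [-0.2, 0.1, -0.5]
width: 0.0878
grip_force: 0.0
```

View pics/w5.png

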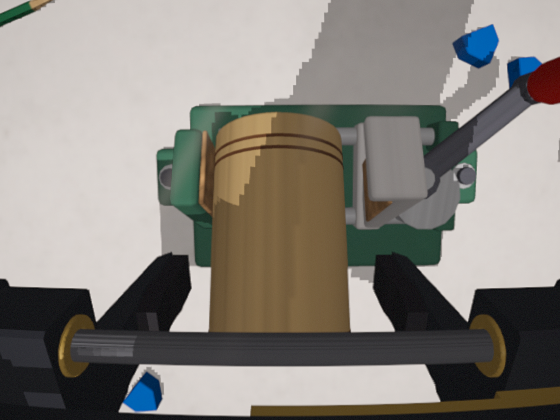

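The fingers straddle the cup evenly and the jaw lip is clear of it. Closing, then a small lift.

```bash
python3 -m handwheel '[{"translation":[0,0,0],"twist":[0,0,0]},{"translation":[0,0,0],"twist":[0,0,0]},{"translation":[0,0,0],"twist":[0,0,0]},{"translation":[0,0,0],"twist":[0,0,0]},{"translation":[0,0,0],"twist":[0,0,0]},{"translation":[0,0,0],"twist":[0,0,0]},{"translation":[0,0,0],"twist":[0,0,0]},{"translation":[0.002,0,-0.01],"twist":[0,0,0]},{"translation":[0.005,0,-0.024],"twist":[0,0,0]},{"translation":[0.01,0,-0.047],"twist":[0,0,0]}]' -1
```

```text
clock: 8.4
ee_pos: [0.493, -0.1071, 0.0859]
ee_rot: [-0.105, -0.0, 0.994, 0.0]
contact_force: [-0.0, -0.5, -1.5]
width: 0.0596
grip_force: 30.0
```

```bash
python3 -m handwheel '[{"translation":[0.02,0,-0.095],"twist":[0,0,0]},{"translation":[0.04,0,-0.19],"twist":[0,0,0]},{"translation":[0.06,0,-0.28],"twist":[0,-0.08,0]},{"translation":[0.08,0,-0.37],"twist":[0,-0.17,0]},{"translation":[0.089,0,-0.42],"twist":[0,-0.26,0]},{"translation":[0.089,0,-0.42],"twist":[0,-0.35,0]},{"translation":[0.089,0,-0.42],"twist":[0,-0.44,0]},{"translation":[0.089,0,-0.42],"twist":[0,-0.53,0]},{"translation":[0.089,0,-0.42],"twist":[0,-0.62,0]},{"translation":[0.089,0,-0.42],"twist":[0,-0.7,0]}]' -1
python3 -c "
from cell import *;print(get_obs()['joints'].round(3))"
```

```text
clock: 9.4
ee_pos: [0.4914, -0.0917, 0.3157]
ee_rot: [0.343, 0.003, 0.939, 0.017]
contact_force: [0.3, -0.2, -0.7]
width: 0.0595
grip_force: 30.0
[ 0.128 -0.102  0.064  2.362 -0.654  0.245  2.345]
```

The cup is held, but joint 6 is near its lower limit, so the tool has to go round through joint 5. I'll fit a simple forward model from the recorded joint and pose pairs to plan that.

```bash
cat > fk.py <<'E'
import numpy as np
from scipy.spatial.transform import Rotation as Rn
def fk(q,S,L,o7=0):
    R=Rn.identity();p=np.array([0,0,L[0]])
    for i in range(7):
        a='zyzyzyz'[i]
        R=R*Rn.from_euler(a,S[i]*q[i]+(o7 if i==6 else 0))
        if i==2:p=p+R.apply([0,0,L[1]])
        if i==4:p=p+R.apply([0,0,L[2]])
        if i==6:p=p+R.apply([0,0,L[3]])
    return p,R
E
python3 - <<'E'
from fk import *
from cell import *
import itertools
from scipy.optimize import least_squares
o=get_obs()
D=[([-1.3731693,.53717251,-.00443667,1.53883102,.00259692,1.06730395,-.07118688],[.16936461,.62692609,.2378514],[-5.07e-5,.13149,.991317,-8.5e-4]),
([-.706,.257,.104,1.805,-.028,1.081,.972],[.45248,.26631,.29911],[7.6e-4,3.757e-3,.99999,-6e-4]),
(o["joints"],o["ee_pos"],o["ee_rot"])]
print(o["ee_pos"],o["ee_rot"],o["qd"].round(2))
best=[]
for s in itertools.product([1,-1],repeat=7):
    if s[1]<0 or s[3]<0 or s[5]<0: continue
    for o7 in (0,np.pi/2,np.pi,-np.pi/2):
        def f(L):
            e=[]
            for q,p,r in D:
                P,R=fk(q,s,L,o7);e+=list(P-p)+list((R.inv()*Rn.from_quat([r[1],r[2],r[3],r[0]])).as_rotvec())
            return e
        r=least_squares(f,[.34,.45,.45,.3]);best.append((r.cost,s,o7,r.x))
best.sort(key=lambda b:b[0])
for b in best[:4]:print(b)
E
```

```text
[ 0.49139622 -0.09167704  0.31565238] [0.34288765 0.00301063 0.93921576 0.01710991] [ 1.72 -0.2  -1.85  0.01 -0.95 -0.06  0.53]
(np.float64(0.0028728052429267707), (-1, 1, -1, 1, -1, 1, -1), 1.5707963267948966, array([0.36557161, 0.4583799 , 0.46904781, 0.28630544]))
(np.float64(0.0475940425659979), (-1, 1, 1, 1, -1, 1, -1), 1.5707963267948966, array([0.33943174, 0.44243766, 0.47396966, 0.23878142]))
(np.float64(0.36170778574986917), (1, 1, 1, 1, 1, 1, 1), -1.5707963267948966, array([ 2.03403992, -1.48763278,  0.39055514,  0.15620629]))
(np.float64(0.4260441713428921), (1, 1, -1, 1, 1, 1, 1), -1.5707963267948966, array([ 1.86713409, -1.28919632,  0.28003317,  0.24109955]))
```

```bash
python3 -m handwheel '[{"translation":[0,0,0],"twist":[0,0.25,0]},{"translation":[0,0,0],"twist":[0,0.25,0]},{"translation":[0,0,0],"twist":[0,0.25,0]},{"translation":[0,0,0],"twist":[0,0.25,0]},{"translation":[0,0,0],"twist":[0,0.25,0]},{"translation":[0,0,0],"twist":[0,0.25,0]},{"translation":[0,0,0],"twist":[0,0.25,0]},{"translation":[0,0,0],"twist":[0,0.25,0]},{"translation":[0,0,0],"twist":[0,0.25,0]},{"translation":[0,0,0],"twist":[0,0.25,0]}]' -1
cat >> fk.py <<'E'
S=(-1,1,-1,1,-1,1,-1)
E
python3 - <<'E'
from fk import *
from cell import *
from scipy.optimize import least_squares
o=get_obs();np.set_printoptions(precision=4,suppress=True)
D=[([-1.3731693,.53717251,-.00443667,1.53883102,.00259692,1.06730395,-.07118688],[.16936461,.62692609,.2378514],[-5.07e-5,.13149,.991317,-8.5e-4]),
([-.706,.257,.104,1.805,-.028,1.081,.972],[.45248,.26631,.29911],[7.6e-4,3.757e-3,.99999,-6e-4]),
([.128,-.102,.064,2.362,-.654,.245,2.345],[.4914,-.0917,.31565],[.34288765,.00301063,.93921576,.01710991]),
(o["joints"],o["ee_pos"],o["ee_rot"])]
print(o["joints"],o["ee_pos"],o["ee_rot"],o["qd"].round(2))
for s3 in (1,-1):
    SS=(-1,1,s3,1,-1,1,-1)
    def f(x):
        e=[]
        for q,p,r in D:
            P,R=fk(q,SS,x[:4],x[4]);e+=list(P-p)+list((R.inv()*Rn.from_quat([r[1],r[2],r[3],r[0]])).as_rotvec())
        return e
    r=least_squares(f,[.36,.45,.47,.28,1.57]);print(s3,r.cost,r.x);print(np.array(r.fun).reshape(-1,6))
E
```

```text
clock: 10.4
ee_pos: [0.4933, -0.0926, 0.3166]
ee_rot: [0.154, -0.0, 0.988, 0.016]
contact_force: [-0.1, 0.7, -1.1]
width: 0.0597
grip_force: 30.0
[ 0.2902  0.0438 -0.1482  2.0518 -0.1016  0.7481  1.7781] [ 0.4933 -0.0926  0.3166] [ 0.1536 -0.      0.988   0.0164] [ 0.    0.   -0.   -0.01  0.    0.   -0.  ]
1 0.09724198471790974 [0.3175 0.4925 0.4486 0.2808 1.5762]
[[-0.0397  0.004   0.0048  0.0003  0.0045 -0.013 ]
 [-0.0977  0.1145  0.0033  0.04   -0.0349  0.1967]
 [-0.0178  0.1026 -0.0088  0.0724 -0.0069  0.1002]
 [-0.0389 -0.099   0.0007 -0.1017  0.0061 -0.2838]]
-1 0.003772709127967699 [0.3582 0.4549 0.47   0.2741 1.571 ]
[[-0.045   0.0046  0.0096 -0.      0.     -0.0002]
 [-0.0199  0.0396  0.0039 -0.0001 -0.0005  0.0007]
 [-0.0045  0.0388 -0.0134  0.0004 -0.0006 -0.0002]
 [ 0.012   0.0397 -0.0001  0.     -0.     -0.0002]]
```

```bash
cat > fk.py <<'E'
import numpy as np
from scipy.spatial.transform import Rotation as Rn
from scipy.optimize import least_squares
S=(-1,1,-1,1,-1,1,-1)
LO=np.array([-2.7,-.37,-1.27,.24,-1.31,.19,-2.76]);HI=np.array([2.7,2.16,1.26,2.4,4.45,1.91,2.76])
D=[([-1.3731693,.53717251,-.00443667,1.53883102,.00259692,1.06730395,-.07118688],[.16936461,.62692609,.2378514]),
([-.706,.257,.104,1.805,-.028,1.081,.972],[.45248,.26631,.29911]),
([.128,-.102,.064,2.362,-.654,.245,2.345],[.4914,-.0917,.31565]),
([.2902,.0438,-.1482,2.0518,-.1016,.7481,1.7781],[.4933,-.0926,.3166])]
def fk(q,x):
    R=Rn.identity();p=np.array([0,0,x[0]])
    for i in range(7):
        R=R*Rn.from_euler('zyzyzyz'[i],S[i]*q[i]+(np.pi/2 if i==6 else 0))
        if i==0:p=p+R.apply([x[4],x[5],0])
        if i==2:p=p+R.apply([0,0,x[1]])
        if i==4:p=p+R.apply([0,0,x[2]])
        if i==6:p=p+R.apply([0,0,x[3]])
    return p,R
X=least_squares(lambda x:np.concatenate([fk(q,x)[0]-p for q,p in D]),[.36,.45,.47,.28,0,-.04])
RES=X.fun;X=X.x
def ik(p,R,q0,w=.003,lo=LO,hi=HI):
    f=lambda q:np.r_[(fk(q,X)[0]-p)*3,(R.inv()*fk(q,X)[1]).as_rotvec(),w*(q-q0)]
    r=least_squares(f,np.clip(q0,lo+.01,hi-.01),bounds=(lo,hi));return r.x,np.abs(r.fun[:6]).max()
E
python3 - <<'E'
from fk import *
np.set_printoptions(precision=3,suppress=True)
print(X,abs(RES).max())
lo=LO+.04;hi=HI-.04;hi[2]=.9;lo[2]=-.9
for psi in (-25,-15,-8,0):
    R=Rn.from_euler('z',psi,degrees=True)*Rn.from_euler('y',122,degrees=True)
    for h in (.08,):
      best=[]
      for j5 in (3.1,2,4,1,-1):
       for j3 in (-.5,0,.5):
        for j7 in (-2,0,2):
          for half in (0,1):
            Rt=R*Rn.from_euler('z',np.pi*half)
            p=np.array([.558,.32,.086])+Rn.from_euler('z',psi,degrees=True).apply([.0129,0,.0151])
            q,e=ik(p,Rt,np.array([-.4,.7,j3,2.2,j5,.9,j7]),1e-4,lo,hi)
            if e<3e-3: best.append((half,tuple(q.round(2))))
      print(psi,len(best)); 
      for b in sorted(set(best))[:6]:print(b)
E
```

```text
[ 0.352  0.504  0.45   0.329 -0.004 -0.045] 0.002776292240858791
-25 63
(0, (np.float64(-1.69), np.float64(1.08), np.float64(0.9), np.float64(2.01), np.float64(0.73), np.float64(0.38), np.float64(-0.71)))
(0, (np.float64(-1.66), np.float64(1.06), np.float64(0.86), np.float64(2.0), np.float64(0.81), np.float64(0.41), np.float64(-0.77)))
(0, (np.float64(-1.42), np.float64(0.89), np.float64(0.51), np.float64(1.98), np.float64(1.2), np.float64(0.67), np.float64(-1.05)))
(0, (np.float64(-1.16), np.float64(0.83), np.float64(0.17), np.float64(1.95), np.float64(1.37), np.float64(0.9), np.float64(-1.11)))
(0, (np.float64(-1.1), np.float64(0.83), np.float64(0.1), np.float64(1.94), np.float64(1.4), np.float64(0.95), np.float64(-1.12)))
(0, (np.float64(-1.06), np.float64(0.83), np.float64(0.05), np.float64(1.94), np.float64(1.42), np.float64(0.98), np.float64(-1.12)))
-15 63
(0, (np.float64(-1.69), np.float64(1.06), np.float64(0.89), np.float64(2.12), np.float64(1.42), np.float64(0.26), np.float64(-1.28)))
(0, (np.float64(-1.69), np.float64(1.06), np.float64(0.9), np.float64(2.12), np.float64(1.
[... 1487 characters left out ...]
loat64(0.41), np.float64(-2.19)))
(0, (np.float64(-1.16), np.float64(0.78), np.float64(0.27), np.float64(2.21), np.float64(2.12), np.float64(0.76), np.float64(-1.51)))
(0, (np.float64(-1.07), np.float64(0.76), np.float64(0.15), np.float64(2.2), np.float64(2.1), np.float64(0.82), np.float64(-1.45)))
(0, (np.float64(-1.03), np.float64(0.76), np.float64(0.12), np.float64(2.2), np.float64(2.1), np.float64(0.84), np.float64(-1.43)))
(0, (np.float64(-0.9), np.float64(0.76), np.float64(-0.05), np.float64(2.18), np.float64(2.09), np.float64(0.93), np.float64(-1.35)))
(0, (np.float64(-0.89), np.float64(0.76), np.float64(-0.06), np.float64(2.18), np.float64(2.09), np.float64(0.94), np.float64(-1.34)))
```

```bash
cat > plan.py <<'E'
from fk import *
from cell import *
import sys
np.set_printoptions(precision=3,suppress=True)
def rows(q0,q1,n,p0,R0):
    for k in range(1,n+1):
        p,R=fk(q0+(q1-q0)*k/n,X)
        yield p,R,R0.inv().apply(p-p0)/.5,(R0.inv()*R).as_rotvec()/(np.pi/2)
E
python3 - <<'E'
from plan import *
o=get_obs();q0=o["joints"];p0=o["ee_pos"];r=o["ee_rot"];R0=Rn.from_quat([r[1],r[2],r[3],r[0]])
print("fk err",fk(q0,X)[0]-p0)
psi=-20;Z=Rn.from_euler('z',psi,degrees=True)
pg=np.array([.558,.32,.235])+Z.apply([.0129,0,.0151]);Rg=Z*Rn.from_euler('y',122,degrees=True)
for j5 in (1.5,):
    q1,e=ik(pg,Rg,np.array([-1.05,.6,.1,1.95,j5,.95,-1.1]),1e-3,LO+.05,HI-.05);print(q1,e)
n=20;pp=p0;RR=R0;prev=(p0,R0)
for k,(p,R,t,w) in enumerate(rows(q0,q1,n,p0,R0),1):
    if k==11: print('--- relative to pose at 10'); 
    if k>10: t=R10.inv().apply(p-p10)/.5; w=(R10.inv()*R).as_rotvec()/(np.pi/2)
    cz=R.apply(Rn.from_euler('y',122,degrees=True).inv().apply([0,0,-1]))
    print(k,t,w,"p",p,"step",round(np.linalg.norm(p-prev[0])*1e3),round((prev[1].inv()*R).magnitude()*57.3,1),"cupz",cz)
    prev=(p,R)
    if k==10:p10,R10=p,R
E
```

```text
fk err [-0.003  0.001  0.   ]
[-1.055  0.52   0.05   1.997  1.355  0.989 -0.823] 4.781379797473654e-07
1 [0.013 0.026 0.023] [0.017 0.026 0.015] p [ 0.49  -0.079  0.304] step 19 3.1 cupz [-0.678  0.027 -0.735]
2 [0.02  0.049 0.046] [0.038 0.047 0.029] p [ 0.49  -0.067  0.292] step 17 3.0 cupz [-0.702  0.03  -0.712]
3 [0.025 0.071 0.067] [0.063 0.064 0.043] p [ 0.491 -0.056  0.282] step 15 2.9 cupz [-0.72   0.029 -0.694]
4 [0.028 0.092 0.087] [0.091 0.074 0.055] p [ 0.493 -0.045  0.272] step 15 2.9 cupz [-0.731  0.026 -0.682]
5 [0.028 0.113 0.105] [0.121 0.079 0.067] p [ 0.496 -0.034  0.264] step 14 2.9 cupz [-0.737  0.02  -0.676]
6 [0.025 0.135 0.122] [0.152 0.077 0.077] p [ 0.499 -0.023  0.257] step 14 2.9 cupz [-0.735  0.011 -0.678]
7 [0.02  0.158 0.137] [0.182 0.068 0.087] p [ 0.504 -0.011  0.251] step 14 3.0 cupz [-0.727  0.001 -0.686]
8 [0.012 0.183 0.151] [0.212 0.053 0.097] p [0.51  0.001 0.246] step 15 3.1 cupz [-0.713 -0.013 -0.701]
9 [0.002 0.211 0.164] [0.239 0.031 0.105] p [0.517 0.015 0.242] step 16 3.2 cupz [-0.691 -0.028 -0.723]
10 [-0.011  0.241  0.175] [0.263 0.004 0
[... 495 characters left out ...]
36] step 26 4.2 cupz [-0.462 -0.105 -0.881]
15 [-0.034  0.223 -0.06 ] [ 0.025 -0.199  0.075] p [0.564 0.141 0.238] step 28 4.4 cupz [-0.393 -0.111 -0.913]
16 [-0.035  0.28  -0.082] [ 0.009 -0.245  0.091] p [0.57  0.17  0.239] step 30 4.6 cupz [-0.318 -0.11  -0.942]
17 [-0.032  0.34  -0.108] [-0.015 -0.291  0.107] p [0.574 0.203 0.242] step 33 4.9 cupz [-0.239 -0.099 -0.966]
18 [-0.024  0.403 -0.138] [-0.046 -0.336  0.122] p [0.575 0.238 0.244] step 35 5.1 cupz [-0.158 -0.078 -0.984]
19 [-0.011  0.47  -0.171] [-0.086 -0.378  0.136] p [0.574 0.276 0.247] step 38 5.3 cupz [-0.077 -0.045 -0.996]
20 [ 0.009  0.538 -0.208] [-0.133 -0.417  0.15 ] p [0.57  0.316 0.25 ] step 40 5.6 cupz [ 0.  0. -1.]
```

```bash
python3 -m handwheel '[{"translation":[0.013,0.026,0.023],"twist":[0.017,0.026,0.015]},{"translation":[0.02,0.049,0.046],"twist":[0.038,0.047,0.029]},{"translation":[0.025,0.071,0.067],"twist":[0.063,0.064,0.043]},{"translation":[0.028,0.092,0.087],"twist":[0.091,0.074,0.055]},{"translation":[0.028,0.113,0.105],"twist":[0.121,0.079,0.067]},{"translation":[0.025,0.135,0.122],"twist":[0.152,0.077,0.077]},{"translation":[0.02,0.158,0.137],"twist":[0.182,0.068,0.087]},{"translation":[0.012,0.183,0.151],"twist":[0.212,0.053,0.097]},{"translation":[0.002,0.211,0.164],"twist":[0.239,0.031,0.105]},{"translation":[-0.011,0.241,0.175],"twist":[0.263,0.004,0.113]}]' -1
cat > rest.py <<'E'
from plan import *
o=get_obs();q0=o["joints"];p0=o["ee_pos"];r=o["ee_rot"];R0=Rn.from_quat([r[1],r[2],r[3],r[0]])
print("q",q0,"qd",o["qd"])
psi=-20;Z=Rn.from_euler('z',psi,degrees=True)
pg=np.array([.558,.32,.235])+Z.apply([.0129,0,.0151]);Rg=Z*Rn.from_euler('y',122,degrees=True)
q1,e=ik(pg,Rg,np.array([-1.05,.6,.1,1.95,1.4,.95,-1.1]),1e-3,LO+.05,HI-.05);print(q1,e)
pr=(p0,R0)
for p,R,t,w in rows(q0,q1,10,p0,R0):
    print('{"translation":%s,"twist":%s}'%(t.round(3).tolist(),w.round(3).tolist()),p,round((pr[1].inv()*R).magnitude()*57.3,1));pr=(p,R)
E
python3 rest.py
```

```text
clock: 11.4
ee_pos: [0.5251, 0.0314, 0.2385]
ee_rot: [0.146, 0.119, 0.967, -0.173]
contact_force: [-0.3, -0.2, -1.2]
width: 0.0598
grip_force: 30.0
q [-0.255  0.289 -0.2    2.02   0.675  0.894  0.434] qd [-0.63   0.247  0.055 -0.049  0.739  0.174 -1.275]
[-1.066  0.519  0.064  1.998  1.351  0.983 -0.822] 3.895676479355508e-07
{"translation":[-0.001, 0.034, -0.006],"twist":[0.015, -0.032, 0.015]} [0.53  0.048 0.237] 3.5
{"translation":[-0.01, 0.076, -0.014],"twist":[0.025, -0.069, 0.03]} [0.539 0.068 0.235] 3.7
{"translation":[-0.018, 0.122, -0.024],"twist":[0.029, -0.109, 0.046]} [0.548 0.09  0.234] 3.9
{"translation":[-0.025, 0.171, -0.039],"twist":[0.027, -0.152, 0.062]} [0.556 0.114 0.234] 4.1
{"translation":[-0.029, 0.224, -0.057],"twist":[0.018, -0.197, 0.077]} [0.563 0.141 0.235] 4.3
{"translation":[-0.031, 0.281, -0.079],"twist":[0.003, -0.242, 0.093]} [0.569 0.171 0.237] 4.6
{"translation":[-0.028, 0.341, -0.105],"twist":[-0.02, -0.288, 0.108]} [0.573 0.204 0.239] 4.8
{"translation":[-0.021, 0.404, -0.136],"twist":[-0.05, -0.333, 0.123]} [0.575 0.239 0.242] 5.0
{"translation":[-0.009, 0.469, -0.17],"twist":[-0.088, -0.376, 0.137]} [0.574 0.276 0.246] 5.3
{"translation":[0.011, 0.537, -0.209],"twist":[-0.133, -0.416, 0.15]} [0.57  0.316 0.25 ] 5.5
```

```bash
python3 -m handwheel '[{"translation":[-0.008,0.037,-0.005],"twist":[0.017,-0.032,0.014]},{"translation":[-0.015,0.078,-0.014],"twist":[0.029,-0.069,0.029]},{"translation":[-0.023,0.122,-0.026],"twist":[0.034,-0.11,0.044]},{"translation":[-0.029,0.171,-0.041],"twist":[0.033,-0.154,0.06]},{"translation":[-0.034,0.223,-0.06],"twist":[0.025,-0.199,0.075]},{"translation":[-0.035,0.28,-0.082],"twist":[0.009,-0.245,0.091]},{"translation":[-0.032,0.34,-0.108],"twist":[-0.015,-0.291,0.107]},{"translation":[-0.024,0.403,-0.138],"twist":[-0.046,-0.336,0.122]},{"translation":[-0.011,0.47,-0.171],"twist":[-0.086,-0.378,0.136]},{"translation":[0.009,0.538,-0.208],"twist":[-0.133,-0.417,0.15]}]' -1
python3 - <<'E'
from cell import *
from h import *
w=camera("wrist");t=camera("top");s=camera("side");o=get_obs()
for n,c in (("w6",w),("t6",t),("s6",s)):pickle.dump(c,open(f"pics/{n}.pkl","wb"))
print(o["ee_pos"],o["ee_rot"],o["joints"].round(2),o["qd"].round(2))
a=cv2.resize(w["image"][:,:,::-1],(400,300));b=crop(s,205,160,100,75,4)
d=crop(t,110,120,100,75,4);e=crop(s,200,210,100,75,4)
cv2.imwrite("pics/m6.png",np.vstack([np.hstack([a,b]),np.hstack([d,e])]))
E
```

```text
clock: 12.4
ee_pos: [0.5704, 0.317, 0.2499]
ee_rot: [0.478, 0.152, 0.861, -0.082]
contact_force: [0.6, -0.3, -1.1]
width: 0.0595
grip_force: 30.0
[0.56886821 0.3183329  0.24883849] [ 0.47645053  0.14963372  0.86243755 -0.0824992 ] [-0.88  0.53 -0.18  1.99  1.42  1.09 -0.84] [ 0.04 -0.02  0.05  0.01 -0.02  0.02  0.03]
```

View pics/m6.png

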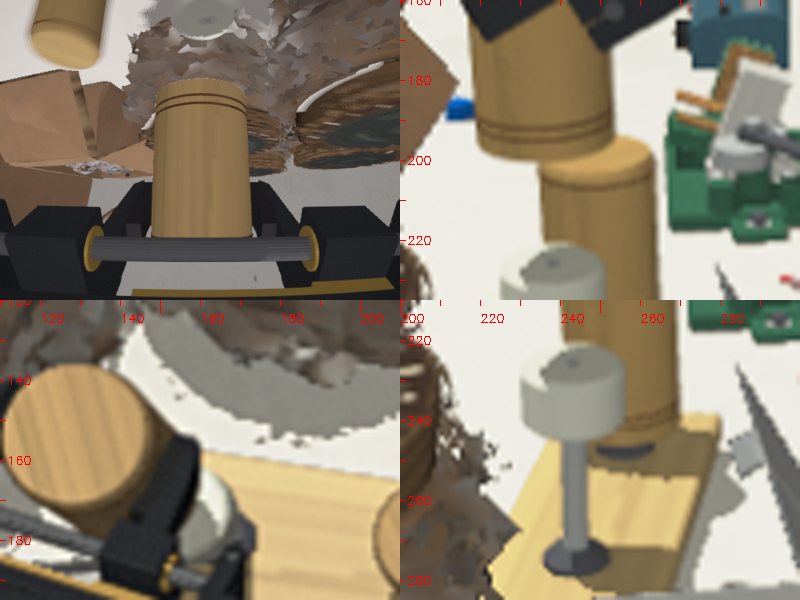

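The cup is held mouth-down. In the side view the plug top is at about (243.2,225.7), the foot grommet at (244.2,274.5) and the cup rim centre at u≈241.3. In the top view the centre of the cup's closed bottom is at about (129,153.8).

```bash
python3 - <<'E'
from cell import *
from h import *
np.set_printoptions(precision=4,suppress=True)
t0=load("top0");t=load("t6");s=load("s6");o=get_obs()
q=o["ee_rot"];R=Rn.from_quat([q[1],q[2],q[3],q[0]]);p=o["ee_pos"]
M=Rn.from_euler('y',122,degrees=True)
cz=R.apply(M.inv().apply([0,0,-1]));c=p-R.apply(M.inv().apply([.0129,0,.0151]))
print("tcp",p,"cup centre",c,"axis",cz)
bt=c-.0475*cz;rm=c+.0475*cz
print("bottom px top pred",px(t,bt),"meas 129,153.8 ->",at(t,(129,153.8),bt[2]),bt)
print("rim side pred",px(s,rm),"meas u 241.3")
ring=rm+.03*np.array([[np.cos(a),np.sin(a),0] for a in np.linspace(0,6.28,60)])
r=px(s,ring);print("rim ring side u",r[:,0].min(),r[:,0].max(),"vmax",r[:,1].max(),"meas 224.5..258.2? 200")
f=np.array([.5596,.3190,.024])
print("foot side",px(s,f),"upright plug side",px(s,f+[0,0,.102]),"meas 243.2,225.7")
print("plug top meas", at(t0,(154.7,172.5),.125))
for dx in (-.004,0,.004):print(dx,px(s,[.5596+dx,.3215,.126]))
E
```

```text
tcp [0.5689 0.3183 0.2488] cup centre [0.5567 0.3227 0.2338] axis [-0.0026  0.0012 -1.    ]
bottom px top pred [[131.736  152.8488]] meas 129,153.8 -> [0.5554 0.3268 0.2813] [0.5568 0.3226 0.2813]
rim side pred [[241.1629 192.6217]] meas u 241.3
rim ring side u 223.73558536171967 258.5470319085917 vmax 198.73798797552797 meas 224.5..258.2? 200
foot side [[244.4181 273.8453]] upright plug side [[241.3862 223.8427]] meas 243.2,225.7
plug top meas [0.556  0.3219 0.125 ]
-0.004 [[243.5655 224.3384]]
0 [[241.3146 224.4074]]
0.004 [[239.0642 224.4764]]
```

```bash
cat > circ.py <<'E'
from h import *
from scipy.ndimage import map_coordinates
def fit(c,x0,z,r,rng=.008,a0=0,a1=360):
    g=cv2.GaussianBlur(c["image"].astype(np.float32),(0,0),.7)
    a=np.radians(np.arange(a0,a1,3));best=[]
    U=np.c_[np.cos(a),np.sin(a),0*a]
    for rr in r:
     for dx in np.arange(-rng,rng+1e-9,.0005):
      for dy in np.arange(-rng,rng+1e-9,.0005):
        C=np.array([x0[0]+dx,x0[1]+dy,z])
        v=[]
        for k in (-.0012,.0012):
            q=px(c,C+(rr+k)*U);v.append(np.stack([map_coordinates(g[:,:,i],[q[:,1],q[:,0]],order=1) for i in range(3)]))
        best.append((np.abs(v[1]-v[0]).sum(0).clip(0,120).mean(),rr,*C[:2]))
    best.sort(reverse=True);return np.array(best[:5])
E
python3 - <<'E'
from circ import *
np.set_printoptions(precision=4,suppress=True)
print("plug",fit(load("top0"),(.556,.322),.1235,(.0235,),a0=0,a1=360))
print("plug far half",fit(load("top0"),(.556,.322),.1235,(.0235,),a0=-30,a1=140))
print("dry",fit(load("top0"),(.54,.2),.134,(.028,.029,.030)))
print("cup",fit(load("t6"),(.556,.3235),.2813,(.028,.029,.030),a0=-10,a1=170))
E
```

```text
plug [[67.1676  0.0235  0.5565  0.324 ]
 [67.0813  0.0235  0.557   0.3245]
 [67.0811  0.0235  0.557   0.324 ]
 [67.0578  0.0235  0.5565  0.3245]
 [67.0132  0.0235  0.5575  0.3245]]
plug far half [[47.2471  0.0235  0.557   0.32  ]
 [46.9297  0.0235  0.5575  0.32  ]
 [46.6086  0.0235  0.557   0.3195]
 [46.1776  0.0235  0.5565  0.32  ]
 [46.021   0.0235  0.5575  0.3195]]
dry [[99.2632  0.029   0.5415  0.203 ]
 [99.1851  0.029   0.541   0.203 ]
 [98.7162  0.029   0.5415  0.2025]
 [98.5811  0.029   0.541   0.2035]
 [98.1628  0.029   0.5415  0.2035]]
cup [[119.4093   0.028    0.5565   0.327 ]
 [118.9217   0.028    0.5565   0.3265]
 [118.0986   0.028    0.557    0.327 ]
 [118.034    0.028    0.557    0.3275]
 [117.555    0.028    0.5565   0.3275]]
```

Plug and cup axis agree within about 1 mm in both cameras, and the cup is upright. Lowering 50 mm to just above the plug.

```bash
cat > st.py <<'E'
from cell import *
from h import *
np.set_printoptions(precision=4,suppress=True)
o=get_obs();q=o["ee_rot"];R=Rn.from_quat([q[1],q[2],q[3],q[0]]);p=o["ee_pos"]
M=Rn.from_euler('y',122,degrees=True)
print("cup",p-R.apply(M.inv().apply([.0129,0,.0151])),"axis",R.apply(M.inv().apply([0,0,-1])),"F",o["contact_force"],"T",o["wrist_torque"],"j",o["joints"].round(2),"qd",abs(o["qd"]).max())
print("tool shares per 10mm world x,y,z:",(R.inv().as_matrix()*.02).T.round(4).tolist())
E
python3 -m handwheel '[{"translation":[0.01,0,0.006],"twist":[0,0,0]},{"translation":[0.025,0,0.016],"twist":[0,0,0]},{"translation":[0.045,0,0.028],"twist":[0,0,0]},{"translation":[0.065,0,0.041],"twist":[0,0,0]},{"translation":[0.08,0,0.05],"twist":[0,0,0]},{"translation":[0.0848,0,0.053],"twist":[0,0,0]},{"translation":[0.0848,0,0.053],"twist":[0,0,0]},{"translation":[0.0848,0,0.053],"twist":[0,0,0]},{"translation":[0.0848,0,0.053],"twist":[0,0,0]},{"translation":[0.0848,0,0.053],"twist":[0,0,0]}]' -1
python3 st.py
```

```text
clock: 13.55
ee_pos: [0.5706, 0.3153, 0.2006]
ee_rot: [0.478, 0.152, 0.861, -0.084]
contact_force: [-0.2, 0.6, -2.8]
width: 0.0593
grip_force: 30.0
cup [0.5585 0.3198 0.1855] axis [ 0.0004  0.0011 -1.    ] F [-0.1641  0.6485 -2.7943] T [0.3342 0.9485 0.0042] j [-0.88  0.62 -0.16  2.    1.48  1.08 -0.95] qd 0.001359905797257527
tool shares per 10mm world x,y,z: [[-0.01, 0.0068, 0.0159], [0.0036, 0.0188, -0.0058], [-0.017, 0.0, -0.0106]]
```

```bash
python3 -m handwheel '[{"translation":[0.0026,0.0029,-0.0042],"twist":[0,0,0]},{"translation":[0.0026,0.0029,-0.0042],"twist":[0,0,0]},{"translation":[0.0077,0.0029,-0.001],"twist":[0,0,0]},{"translation":[0.0128,0.0029,0.0022],"twist":[0,0,0]},{"translation":[0.0179,0.0029,0.0054],"twist":[0,0,0]},{"translation":[0.023,0.0029,0.0086],"twist":[0,0,0]},{"translation":[0.0265,0.0029,0.0107],"twist":[0,0,0]},{"translation":[0.0297,0.0029,0.0128],"twist":[0,0,0]},{"translation":[0.0297,0.0029,0.0128],"twist":[0,0,0]},{"translation":[0.0297,0.0029,0.0128],"twist":[0,0,0]}]' -1
python3 st.py
```

```text
clock: 14.55
ee_pos: [0.5687, 0.3175, 0.184]
ee_rot: [0.477, 0.152, 0.862, -0.084]
contact_force: [-0.5, -0.5, -1.6]
width: 0.0597
grip_force: 30.0
cup [0.5565 0.322  0.1689] axis [-0.0004  0.0006 -1.    ] F [-0.4636 -0.4508 -1.5508] T [0.5056 0.9637 0.1498] j [-0.89  0.65 -0.16  2.    1.5   1.08 -0.99] qd 0.0017465597181423442
tool shares per 10mm world x,y,z: [[-0.01, 0.0068, 0.0159], [0.0036, 0.0188, -0.0058], [-0.017, 0.0, -0.0106]]
```

```bash
python3 -m handwheel '[{"translation":[0.0017,0,0.0011],"twist":[0,0,0]},{"translation":[0.0034,0,0.0021],"twist":[0,0,0]},{"translation":[0.0051,0,0.0032],"twist":[0,0,0]},{"translation":[0.0068,0,0.0042],"twist":[0,0,0]},{"translation":[0.0085,0,0.0053],"twist":[0,0,0]},{"translation":[0.0102,0,0.0064],"twist":[0,0,0]},{"translation":[0.0119,0,0.0074],"twist":[0,0,0]},{"translation":[0.0136,0,0.0085],"twist":[0,0,0]},{"translation":[0.017,0,0.0106],"twist":[0,0,0]},{"translation":[0.017,0,0.0106],"twist":[0,0,0]}]' -1
python3 - <<'E'
from cell import *
from h import *
w=camera("wrist");t=camera("top");s=camera("side")
for n,c in (("w7",w),("t7",t),("s7",s)):pickle.dump(c,open(f"pics/{n}.pkl","wb"))
E
python3 st.py
```

```text
clock: 15.55
ee_pos: [0.5687, 0.3174, 0.1738]
ee_rot: [0.477, 0.152, 0.861, -0.084]
contact_force: [0.5, 0.9, -2.3]
width: 0.0596
grip_force: 30.0
cup [0.5565 0.3218 0.1588] axis [-0.0006  0.0004 -1.    ] F [ 0.2901  1.085  -2.0208] T [0.5566 1.0968 0.2213] j [-0.89  0.67 -0.16  2.    1.51  1.08 -1.01] qd 0.0019000440954472556
tool shares per 10mm world x,y,z: [[-0.01, 0.0068, 0.0159], [0.0036, 0.0188, -0.0058], [-0.017, 0.0, -0.0106]]
```

The rim is now about 15 mm below the plug's top with no axial load, so the plug is inside the bore. Going down further.

```bash
python3 -m handwheel '[{"translation":[0.0102,0,0.0064],"twist":[0,0,0]},{"translation":[0.0204,0,0.0127],"twist":[0,0,0]},{"translation":[0.0306,0,0.0191],"twist":[0,0,0]},{"translation":[0.0408,0,0.0254],"twist":[0,0,0]},{"translation":[0.051,0,0.0318],"twist":[0,0,0]},{"translation":[0.0612,0,0.0382],"twist":[0,0,0]},{"translation":[0.0714,0,0.0445],"twist":[0,0,0]},{"translation":[0.0816,0,0.0509],"twist":[0,0,0]},{"translation":[0.0918,0,0.0572],"twist":[0,0,0]},{"translation":[0.102,0,0.0636],"twist":[0,0,0]}]' -1
python3 st.py
```

```text
clock: 16.7
ee_pos: [0.5687, 0.3173, 0.1135]
ee_rot: [0.477, 0.152, 0.861, -0.084]
contact_force: [1.1, 1.2, -1.5]
width: 0.0595
grip_force: 30.0
cup [0.5565 0.3217 0.0984] axis [-0.0001  0.0003 -1.    ] F [ 1.1369  1.1721 -1.4929] T [0.4509 0.9762 0.099 ] j [-0.9   0.79 -0.15  1.99  1.59  1.07 -1.14] qd 0.1229027369328441
tool shares per 10mm world x,y,z: [[-0.01, 0.0068, 0.0159], [0.0036, 0.0188, -0.0058], [-0.017, 0.0, -0.0106]]
```

```bash
python3 -m handwheel '[{"translation":[0.0017,0,0.0011],"twist":[0,0,0]},{"translation":[0.0034,0,0.0021],"twist":[0,0,0]},{"translation":[0.0051,0,0.0032],"twist":[0,0,0]},{"translation":[0.0068,0,0.0042],"twist":[0,0,0]},{"translation":[0.0085,0,0.0053],"twist":[0,0,0]},{"translation":[0.0102,0,0.0064],"twist":[0,0,0]},{"translation":[0.0119,0,0.0074],"twist":[0,0,0]},{"translation":[0.0136,0,0.0085],"twist":[0,0,0]},{"translation":[0.0153,0,0.0095],"twist":[0,0,0]},{"translation":[0.0153,0,0.0095],"twist":[0,0,0]}]' -1
python3 st.py
```

```text
clock: 17.7
ee_pos: [0.5686, 0.3173, 0.1048]
ee_rot: [0.477, 0.152, 0.861, -0.084]
contact_force: [0.1, -0.7, -1.6]
width: 0.0597
grip_force: 30.0
cup [0.5565 0.3217 0.0897] axis [-0.0003  0.0003 -1.    ] F [ 0.0658 -0.7236 -1.6072] T [0.3562 1.0332 0.0535] j [-0.9   0.81 -0.14  1.99  1.6   1.07 -1.15] qd 0.002888205873784193
tool shares per 10mm world x,y,z: [[-0.01, 0.0068, 0.0159], [0.0036, 0.0188, -0.0058], [-0.017, 0.0, -0.0106]]
```

Next, 3 mm more at 0.4 mm per row, watching for contact.

```bash
python3 -m handwheel '[{"translation":[0.0007,0,0.0004],"twist":[0,0,0]},{"translation":[0.0014,0,0.0008],"twist":[0,0,0]},{"translation":[0.002,0,0.0013],"twist":[0,0,0]},{"translation":[0.0027,0,0.0017],"twist":[0,0,0]},{"translation":[0.0034,0,0.0021],"twist":[0,0,0]},{"translation":[0.0041,0,0.0025],"twist":[0,0,0]},{"translation":[0.0048,0,0.003],"twist":[0,0,0]},{"translation":[0.0051,0,0.0032],"twist":[0,0,0]},{"translation":[0.0051,0,0.0032],"twist":[0,0,0]},{"translation":[0.0051,0,0.0032],"twist":[0,0,0]}]' -1
python3 st.py
```

```text
clock: 18.7
ee_pos: [0.5688, 0.3173, 0.1023]
ee_rot: [0.478, 0.152, 0.861, -0.084]
contact_force: [-0.7, -0.8, 1.5]
width: 0.0596
grip_force: 30.0
cup [0.5567 0.3217 0.0872] axis [ 0.0005  0.0003 -1.    ] F [-0.7388 -0.756   1.5357] T [0.1597 0.5739 0.0064] j [-0.9   0.81 -0.14  1.99  1.6   1.07 -1.16] qd 0.0021573406717332114
tool shares per 10mm world x,y,z: [[-0.01, 0.0068, 0.0159], [0.0036, 0.0188, -0.0058], [-0.017, 0.0, -0.0106]]
```

Fz rose by 3 N at a cup height of 0.087, where 0.086 was expected, so that is contact. I'll press 0.8 mm more to confirm.

```bash
python3 -m handwheel '[{"translation":[0.0007,0,0.0004],"twist":[0,0,0]},{"translation":[0.0014,0,0.0008],"twist":[0,0,0]},{"translation":[0.0014,0,0.0008],"twist":[0,0,0]},{"translation":[0.0014,0,0.0008],"twist":[0,0,0]},{"translation":[0.0014,0,0.0008],"twist":[0,0,0]},{"translation":[0.0014,0,0.0008],"twist":[0,0,0]},{"translation":[0.0014,0,0.0008],"twist":[0,0,0]},{"translation":[0.0014,0,0.0008],"twist":[0,0,0]},{"translation":[0.0014,0,0.0008],"twist":[0,0,0]},{"translation":[0.0014,0,0.0008],"twist":[0,0,0]}]' -1
python3 st.py
```

```text
clock: 19.7
ee_pos: [0.5692, 0.3173, 0.1021]
ee_rot: [0.478, 0.152, 0.861, -0.084]
contact_force: [-0.6, 0.3, 5.8]
width: 0.0598
grip_force: 30.0
cup [0.5571 0.3217 0.0869] axis [ 0.0019  0.0003 -1.    ] F [-0.6199  0.2579  5.7941] T [-0.0572 -0.0594 -0.1119] j [-0.9   0.81 -0.14  1.99  1.6   1.07 -1.16] qd 0.004023192034352436
tool shares per 10mm world x,y,z: [[-0.0099, 0.0068, 0.016], [0.0036, 0.0188, -0.0058], [-0.017, 0.0, -0.0106]]
```

The cup is seated at about 7 N with no sag. Opening, then retreating straight back along the tool.

```bash
python3 -m handwheel '[{"translation":[0,0,0],"twist":[0,0,0]},{"translation":[0,0,0],"twist":[0,0,0]},{"translation":[0,0,0],"twist":[0,0,0]},{"translation":[0,0,0],"twist":[0,0,0]},{"translation":[0,0,0],"twist":[0,0,0]},{"translation":[0,0,0],"twist":[0,0,0]},{"translation":[0,0,0],"twist":[0,0,0]},{"translation":[0,0,0],"twist":[0,0,0]},{"translation":[0,0,-0.02],"twist":[0,0,0]},{"translation":[0,0,-0.05],"twist":[0,0,0]}]' 1
python3 -m handwheel '[{"translation":[0,0,-0.05],"twist":[0,0,0]},{"translation":[0,0,-0.1],"twist":[0,0,0]},{"translation":[0,0,-0.15],"twist":[0,0,0]},{"translation":[0,0,-0.2],"twist":[0,0,0]},{"translation":[0,0,-0.22],"twist":[0,0,0]},{"translation":[0,0,-0.22],"twist":[0,0,0]},{"translation":[0,0,-0.22],"twist":[0,0,0]},{"translation":[0,0,-0.22],"twist":[0,0,0]},{"translation":[0,0,-0.22],"twist":[0,0,0]},{"translation":[0,0,-0.22],"twist":[0,0,0]}]' 1
python3 - <<'E'
from cell import *
from h import *
w=camera("wrist");t=camera("top");s=camera("side")
a=cv2.resize(w["image"][:,:,::-1],(400,300));d=crop(t,110,130,130,97,3);e=crop(s,200,170,130,100,3)
c=np.zeros((600,800,3),np.uint8);c[:300,:400]=a;c[:291,405:795]=d;c[300:600,:390]=e
cv2.imwrite("pics/m8.png",c)
E
```

```text
clock: 20.7
ee_pos: [0.5482, 0.3242, 0.1147]
ee_rot: [0.477, 0.152, 0.861, -0.085]
contact_force: [-0.4, -0.5, 0.9]
width: 0.0882
grip_force: 0.0
clock: 21.7
ee_pos: [0.4615, 0.3558, 0.1724]
ee_rot: [0.477, 0.152, 0.861, -0.085]
contact_force: [-0.9, 0.5, -1.0]
width: 0.0881
grip_force: 0.0
```

View pics/m8.png

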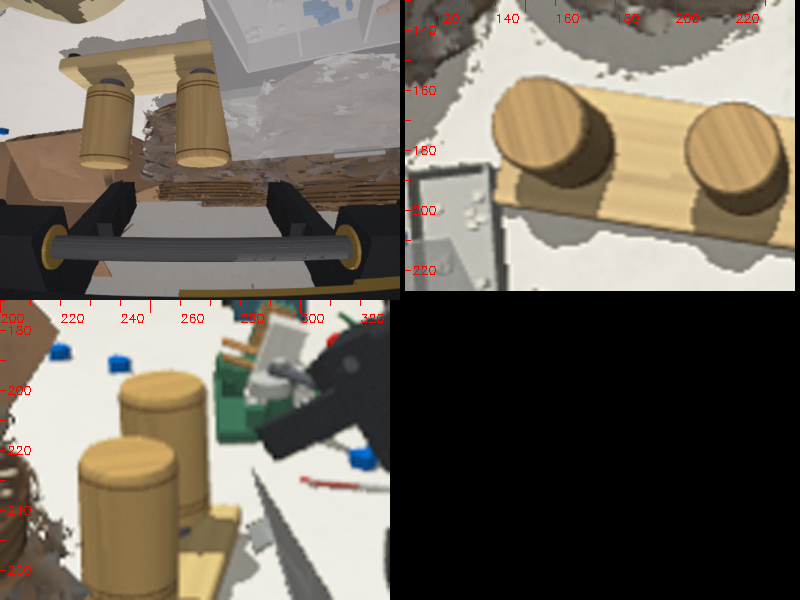

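Both cups hang on their pegs: the new one's top is at (152,171) in the top view, and the other cup has not moved. The gripper is clear of everything.

```bash
python3 -c "
from cell import *
print(sign_off())"
```

```text
the job is handed in; nothing more can be done
None
```

The cup is upside down on the previously empty peg, seated on its plug and released. The vise lever is open at about 1.47 rad and the other cup looks unmoved. I handed the job in at about 22 s; no verdict came back.

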